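# Snap a drying carrier onto the loop of its stand

### The arm

A 6-joint arm with a two-finger parallel gripper is mounted at the origin on a cart in front of the work surface, level with it; the furniture and walls round the work are solid. World frame = base frame: x ahead of the robot, y to its left, z up, the work surface at z = 0. Lengths are in mm, angles in rad, forces in N, time in s.
With the tool pointing down it reaches from about 425 to 925 mm from the base axis. Payload 12.5 kg.
Tool frame: the origin (TCP) lies on the front face of the gripper's body, between the roots of the fingers; the fingertips stand bot.nose_length ahead of it and the grasp point (between the pads) lies 54 mm ahead of it (bot.nose_length is the distance from the TCP to the fingertips, in mm); z points along the fingers, y is the line along which they close (so a half turn about z gives the same grasp; the last joint's range is limited). The gripper opens to 85 mm and grips with 20 to 120 N. Pads are 22 mm wide; open, the fingers measure 114 mm over their backs; the gripper's body (76 mm by 85 mm) begins 54 mm behind the grasp point. The pads swing forward as they close: fully open they stand 13 mm farther back than shut.
Start: joints at [-1.446, 0.491, 1.559, -0, 1.092, -0.106], TCP at [142.994, -608.432, 303.927] pointing down, gripper open.
Joint ranges: [-3.1, 3.1], [-0.84, 2.19], [0.05, 2.79], [-1.13, 4.28], [0.06, 2.93], [-2.69, 2.69]. Speed limits (rad/s): [2.22, 2.22, 2.79, 3.14, 3.14, 3.14].

### API

Orientations are given as a rotation vector (axis times angle).
In Python, from station import bot gives the robot as it stands.
- The arm moves only by the tool jog_arm, never from a script. Its arguments are lists of equal length, an entry for each row: "rotation": the turn, a rotation vector about the tool's x, y, z in degrees, a list of three; "slide": the shift along the tool's x, y, z in cm, a list of three; "fingers": the closure, from 0 (fully open) to 1 (shut). A call has 1 to 12 rows; each row shifts and turns the commanded pose from where the row before left it, along the tool's axes as they then stand; what a row does not reach is not made up. A row lasts 1/8 s, in which the tool goes at most 62.5 mm and 10.7 degrees, less where a joint would pass 70% of its speed; a pose out of reach is approached as far as the arm can. A call is refused whole if a number of a shift passes 6.25 or a number of a turn 10.7, either way. A call with a gripper value outside its range is refused whole. The fingers move at their own pace and stop on an object; "newtons" is the grip in N (left out, the last holds). Time passes only in rows, so rows that do not move let the fingers close. It gives the time, the measured TCP pose, the force, the opening and the grip force at its end, in the units of the state.
- bot.read_state(): the state, without advancing time (a new reading comes with each control period).
- bot.get_image(name): name is "side" or "top" or "wrist"; returns a dict with "image" (480x640x3 uint8, blue, green, red), "camera_matrix" (3x3 intrinsics, pixels), "D" ([k1, k2, p1, p2, k3] as OpenCV has them; the pictures are not rectified), "world_to_cam" (4x4, takes a point from world to camera coordinates). Camera axes: x right, y down, z forward; pixel columns grow to the right and rows downward; lengths in mm; the calibration is good to about 2 mm. A picture is of the moment at which its call begins. There is no depth.
- bot.close_job(): hands the job in; it is judged then, once.
Trained networks look in the newest picture that a camera, given by its name, has taken for a name from the list of things; names that differ only in an ending like _2 or _b are one class to them, and where a whole thing is asked for, a point or a joint stands for the part that bears it (a point fixed in the world has none). Each returns a list of dicts, best first, with "confidence" (0 to 1); they miss things now and then, are a little off and sometimes report something else, mostly with a low value. They report only what shows in the picture. A call takes as long as a camera call.
- bot.cut_out(camera, query): "pixels" (480x640 bool, what is visible of it) and "at" ([column, row] as shares, 0 to 1, of the picture: columns of its width, rows of its height, amid what is visible of it).
- bot.mark_of(camera, query): "at" ([column, row] as shares, 0 to 1, of the picture: columns of its width, rows of its height: a listed point, or the origin of a listed thing).
The state is a dict: "time_s": time; "qpos": joint angles; "qvel": joint speeds; "joint_torque": joint torques, N m; "tool_pos": TCP position; "ee_rot": TCP orientation; "force": force on the tool from outside, world axes, zero at the start; "moment": the same for the moment, N m; "grip_width": finger opening in mm; "finger_force": force on a finger pad.
Only numpy, scipy, OpenCV 4.12 (cv2) and the standard library are available. Lean on these libraries where they do the work, as an engineer would, in place of code of your own. Each camera call takes 0.05 s, during which the arm holds its last target. There are 200 camera calls.

### The job

Hang the little drying carrier on its stand: take it by the grip tab, bring the bar of the stand's loop under the hook's mouth and gently push the hook down on the middle of the bar until the bar is fully home in the hook's bend and the sprung gate has flicked shut under it. Then tug the carrier lightly upward to prove that the closed gate holds it, and leave it hanging free from the bar. Leave the other things on the bench where they are.

Things in the scene. Friction and masses are not known exactly. Their poses are not given: they have to be found in the camera images.
- carrier: Loose drying carrier, about 0.27 kg (varies by a quarter), stands upright: aluminium tray 64 x 60 x 12 mm (x -28.5 to +35.5, chip carrier fixed in it), on it an 8 mm round steel spine bent over into a snap hook, black grip tab on top. Origin: under the hook's centre line, on the tray's underside; +x from spine to hook's nose, y across the hook's plane, z up. Frame for all carrier sizes.
- tab (a point): Centre of the black grip tab on top of the carrier, 148 mm above its origin (axes as the carrier's): 26 (x) x 12 (y) x 32 mm (z 132 to 164). Pinch it from above along y. Under it a finger guard, 30 x 26 mm, 4 mm thick (z 127 to 131).
- hook: Steel snap hook of the carrier (same origin, axes): 8 mm round; spine at x = -14 mm, nose at x = +14 (down to z = 82), joined by a half ring of inner radius 10 centred at z = 110. Mouth opens straight down, 20 mm clear. The bar comes in sideways under the nose, above the tray (bar centre at carrier z 30 to 75), then the hook is pushed down on it. More than 24 N on the hook spoils it.
- saddle: Inner top of the hook's bend, fixed part of the hook (same origin and axes as the carrier). A bar that is fully home bears on it; the bar's centre is then at x = 0, z = 116 mm of the carrier.
- gate_bar: Sprung gate across the mouth: steel finger 4.4 mm thick, 19.5 long; origin at its hinge (x = -11, z = 88 mm of the carrier, spine side), +x to its tip at the nose. Opens upward only. The bar meets it from below with its centre at z = 82, lifts it with about 4 to 10 N, passes its tip by z = 113; the gate then shuts under it. Pulled back, the bar is held by the shut gate at z = 94.
- gate (a joint): Angle of the gate, rad: 0 shut, grows to 1.4 as it is pushed up into the hook; sprung shut (0.05 N m at 0, 0.09 N m at 1.4).
- stand: Drying stand, screwed down: grey foot 110 x 90 x 8 mm, 16 mm post 218 mm high, and a level U-shaped loop of 8 mm steel rod clamped on the post. Origin: on the bench, plumb under the middle of the loop's cross-bar, which lies along y; post at x = +60 mm; foot from x = 0 to 110. The carrier comes from the open side, -x, its +x along the stand's +x. Loop height: post_top.
- post_top (a point): Centre of the top of the stand's post, 218 mm above the bench, x = +60 mm of the stand. The loop (44 mm wide between rod centres, cross-bar straight over its middle 28 mm) sits on a collar 28 x 56 x 22 mm clamped on the post at an unmeasured height: the cross-bar's centre is 145 to 190 mm above the bench and must be felt for (or seen). It does not give.
- petri_dish: Clear round dish 55 mm across, 12 mm high, bystander; origin under its centre.
- loupe: Black eye loupe 36 mm across, 36 mm high, bystander; origin under its centre.
- parts_cup: Aluminium cup 57 mm across, 24 mm high, bystander; origin under its centre.

How it is judged (in metres and radians):
On the way, in this order (a step that is already met when the one before it is completed fails the run):
1. the carrier is lifted more than 60 mm off the bench (height (world z) of carrier above 0.06 m), for 0.2 s.
2. the bar is pushed home into the hook's bend and the gate is shut beneath it (contact force between saddle and anything else above 1 N and value of joint gate below 0.1 rad and horizontal distance between carrier and stand below 0.025 m and angle between carrier's own z axis and vertical below 0.3 rad), for 0.1 s.
3. the carrier is tugged upward: the closed gate bears on the bar with more than 1.5 N (contact force between gate_bar and anything else above 1.5 N and contact force between gate_bar and the fingers below 0.1 N and value of joint gate below 0.15 rad and horizontal distance between carrier and stand below 0.025 m), for 0.1 s.
At the end, for the whole second after the job is handed in: The carrier hangs at rest (under 50 mm/s) from the cross-bar: the bar bears in the hook's bend (over 0.5 N), the gate is shut (under 0.1 rad), the carrier is upright within 0.3 rad, over the stand's origin within 30 mm, its underside 15 to 90 mm above the bench (contact force between saddle and anything else above 0.5 N and value of joint gate below 0.1 rad and horizontal distance between carrier and stand below 0.03 m and angle between carrier's own z axis and vertical below 0.3 rad and height (world z) of carrier between 0.015 and 0.09 m and linear speed of carrier below 0.05 m/s); the robot touches nothing.
It fails at once if the hook is pressed on anything with more than 24 N (contact force between hook and anything else above 24 N and contact force between hook and the fingers below 1 N).
It fails at once if the petri dish is moved more than 20 mm (distance of petri_dish from where it was at the start of the episode above 0.02 m).
It fails at once if the loupe is moved more than 20 mm (distance of loupe from where it was at the start of the episode above 0.02 m).
It fails at once if the parts cup is moved more than 20 mm (distance of parts_cup from where it was at the start of the episode above 0.02 m).
It also fails if it takes over 61 s, if anything falls off the work surface, if the arm or the gripper's body presses on something with over 40 N, if the wrist force passes 120 N, or if a joint passes its speed limit or range.

## Working session

There is one attempt and no reset: what is moved stays moved. The work goes in short steps, Python scripts to look and compute and a tool call to move; the robot and the scene stay as the last step left them, time stands still between calls to the robot, and variables do not carry over. Pictures are saved under pics/ and viewed, at most 10 in all, crops included, and the job is handed in when it is done.

Besides the shell and the picture viewer there is one more tool, called after "Call:" as name(argument=value, ...), one argument or row to a line, values as JSON. jog_arm: Moves the arm, as the interface text tells. Its arguments: {"type":"object","properties":{"rotation":{"type":"array"},"slide":{"type":"array"},"fingers":{"type":"array"},"newtons":{"type":"number"}},"required":["rotation","slide","fingers"]}

```bash
mkdir -p pics; cat > h.py <<'E'
import numpy as np, cv2
from station import bot
def cam(n):
    d=bot.get_image(n); return d
def pix(at): return np.array([at[0]*640,at[1]*480])
def ray(d,p):
    K=np.array(d["camera_matrix"]);D=np.array(d["D"]);T=np.array(d["world_to_cam"])
    u=cv2.undistortPoints(np.array([[p]],float),K,D)[0,0]
    R=T[:3,:3];o=-R.T@T[:3,3];v=R.T@np.array([u[0],u[1],1]);return o,v/np.linalg.norm(v)
def atz(d,p,z):
    o,v=ray(d,p);return o+v*(z-o[2])/v[2]
def tri(rs):
    A=0;b=0
    for o,v in rs:
        M=np.eye(3)-np.outer(v,v);A=A+M;b=b+M@o
    return np.linalg.solve(A,b)
def proj(d,P):
    T=np.array(d["world_to_cam"]);r=cv2.Rodrigues(T[:3,:3])[0]
    return cv2.projectPoints(np.array(P,float).reshape(-1,1,3),r,T[:3,3],np.array(d["camera_matrix"]),np.array(d["D"]))[0][:,0]
E
python3 - <<'E'
from h import *
np.set_printoptions(precision=1,suppress=True)
s=bot.read_state();print(s,bot.nose_length)
ims={}
for c in("side","top"):
    d=cam(c);ims[c]=d;cv2.imwrite(f"pics/{c}0.png",d["image"])
    T=np.array(d["world_to_cam"]);print(c,-T[:3,:3].T@T[:3,3],T[2,:3])
    for q in("carrier","tab","saddle","hook","stand","post_top","petri_dish","loupe","parts_cup"):
        m=bot.mark_of(c,q)
        print(c,q,[(pix(x["at"]),round(x["confidence"],2),atz(d,pix(x["at"]),{"tab":148,"post_top":218,"saddle":116}.get(q,0))) for x in m[:2]])
E
```

```text
{'time_s': 0.0, 'qpos': array([-1.4,  0.5,  1.6,  0. ,  1.1, -0.1]), 'qvel': array([ 0., -0., -0.,  0., -0.,  0.]), 'joint_torque': array([  0. , -61.8, -26.2,   0. ,   0. ,  -0. ]), 'tool_pos': array([ 143. , -608.3,  303.3]), 'ee_rot': array([-3.1, -0.4,  0. ]), 'force': array([ 1. , -0. , -0.3]), 'moment': array([ 0., -0., -0.]), 'finger_force': 0.0, 'grip_width': 85.3818069216927} 72.6
side [372.7 798.2 663.7] [ 0.2 -0.8 -0.6]
side carrier [(array([363.9, 347.1]), 0.68, array([468.9, 175.4,   0. ]))]
side tab [(array([362.3, 292.5]), 0.59, array([475.6, 189.3, 148. ]))]
side saddle [(array([357.6, 349. ]), 0.36, array([460.9, 291. , 116. ]))]
side hook [(array([357.9, 348.9]), 0.82, array([479.1, 183.2,   0. ]))]
side stand [(array([360.6, 247.2]), 0.58, array([ 546.1, -161.5,    0. ])), (array([359.6, 351.1]), 0.31, array([474.7, 187.8,   0. ]))]
side post_top [(array([338.9, 163.9]), 0.67, array([ 610. , -173.7,  218. ]))]
side petri_dish [(array([243.6, 357.4]), 0.6, array([684.5, 262.6,   0. ]))]
side loupe []
side parts_cup [(array([275.2, 322.9]), 0.92, array([659.6, 158.5,   0. ]))]
top [ 401.2   82.8 1065.2] [ 0.2  0.  -1. ]
top carrier [(array([279.1, 284.3]), 0.78, array([476.9, 186.1,   0. ]))]
top tab [(array([274. , 281.6]), 0.72, array([471.8, 182.3, 148. ]))]
top saddle []
top hook [(array([282.6, 284.7]), 0.48, array([475.9, 177.7,   0. ]))]
top stand [(array([430., 256.]), 0.77, array([ 544.4, -175.4,    0. ]))]
top post_top [(array([460.3, 207.8]), 0.68, array([ 609.6, -185.5,  218. ]))]
top petri_dish [(array([248.8, 203.5]), 0.87, array([674.9, 263.6,   0. ]))]
top loupe [(array([207.7, 288.6]), 0.73, array([466.7, 355.9,   0. ]))]
top parts_cup [(array([294. , 207.9]), 0.56, array([663.6, 152.4,   0. ]))]
```

View pics/side0.png

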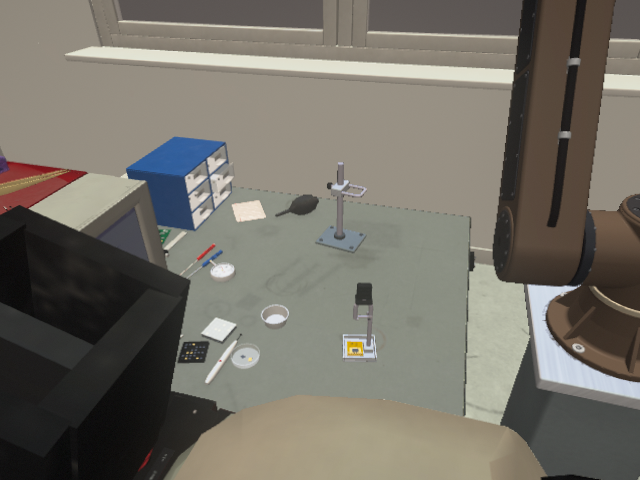

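View pics/top0.png

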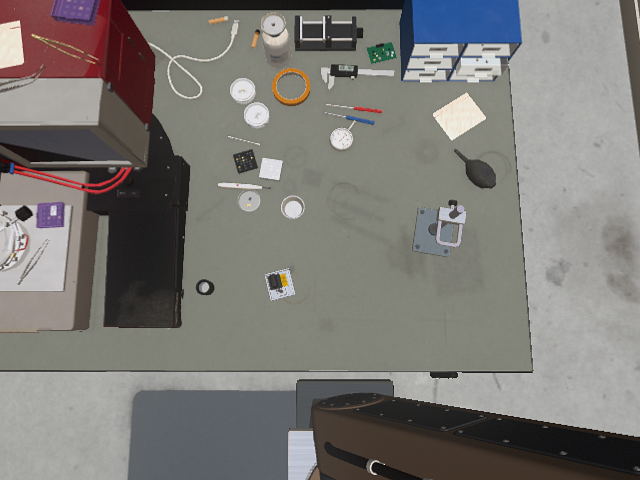

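```bash
python3 - <<'E'
from h import *
a=cv2.imread("pics/side0.png");b=cv2.imread("pics/top0.png")
r=lambda i,x,y,w:cv2.resize(i[y:y+w*3//4,x:x+w],(400,300),interpolation=cv2.INTER_CUBIC)
cv2.imwrite("pics/m.png",np.vstack([np.hstack([r(a,290,155,120),r(a,310,278,116)]),np.hstack([r(b,400,195,80),r(b,240,254,80)])]))
E
```

```text
(no output)
```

View pics/m.png

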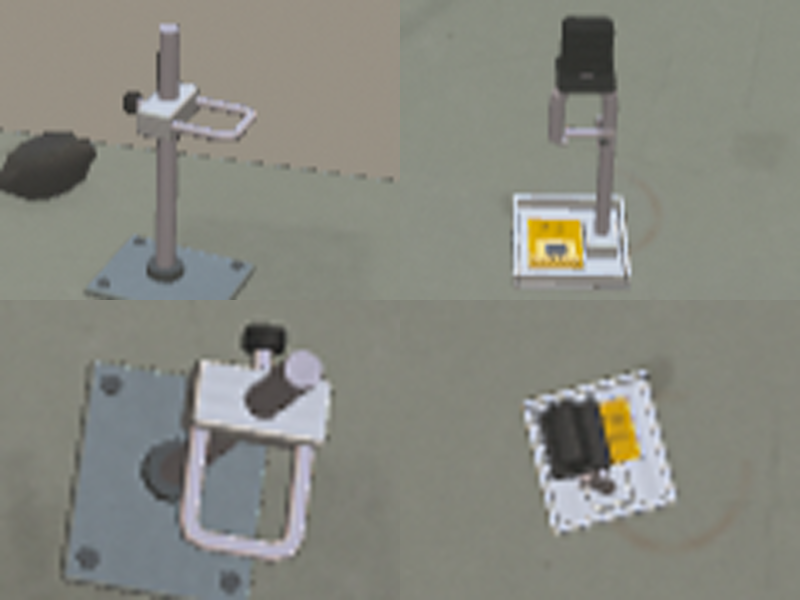

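```bash
cat > fit.py <<'E'
from h import *
from scipy.optimize import least_squares
D={c:cam(c) for c in("side","top")}
def fit(obs,p0,fun):
    def r(p):
        o=[]
        for c,loc,px in obs: o.append(proj(D[c],[fun(p,loc)])[0]-px)
        return np.ravel(o)
    s=least_squares(r,p0,loss="soft_l1");print(np.round(s.x,3),np.round(r(s.x).reshape(-1,2),1).tolist());return s.x
def f(p,l):
    l=np.array(l,float)
    if l[2]<-1:l[2]=p[3]
    c,s=np.cos(p[2]),np.sin(p[2]);return [p[0]+c*l[0]-s*l[1],p[1]+s*l[0]+c*l[1],l[2]]
H=-100
st=[("top",(110,45,8),(419,207.4)),("top",(0,45,8),(413,250.6)),("top",(0,-45,8),(449,254.6)),("top",(60,0,218),(461,208.4)),("top",(0,0,H),(448.6,244)),
("side",(60,0,218),(341,163)),("side",(0,0,H),(362,192.2)),("side",(110,45,8),(315.5,242.6)),("side",(0,-45,8),(366.5,233.9)),("side",(110,-45,8),(331.4,225.8))]
fit(st,[545,-170,-.1,170],f)
ca=[("top",(35.5,30,12),(265,274.6)),("top",(35.5,-30,12),(289.6,268.4)),("top",(-28.5,-30,12),(295,293.4)),("top",(-28.5,30,12),(271,300.4)),("top",(0,0,148),(274,281.6)),
("side",(35.5,-30,12),(342.8,335.1)),("side",(-28.5,-30,12),(375.3,334.6)),("side",(-28.5,30,12),(376.7,358.6)),("side",(35.5,30,12),(342.8,357.8)),("side",(0,0,148),(362.3,292.5))]
fit(ca,[475,183,.2],f)
E
python3 fit.py
```

```text
[ 5.48896e+02 -1.76516e+02 -1.63000e-01  1.50951e+02] [[-0.8, -1.0], [-0.5, 0.1], [1.0, 2.1], [-0.3, 0.1], [-0.9, 0.1], [-0.1, -1.1], [1.3, -0.2], [-0.4, -2.3], [0.4, -1.1], [-2.1, -1.9]]
[4.72976e+02 1.83699e+02 2.45000e-01] [[-1.2, -0.5], [-1.1, -0.5], [-0.2, 0.9], [-1.1, 0.2], [-0.7, -0.5], [-0.2, -1.3], [-0.2, -0.2], [0.5, -1.0], [0.0, -0.9], [2.1, -1.7]]
```

```bash
cat >> h.py <<'E'
from scipy.spatial.transform import Rotation as Ro
np.set_printoptions(precision=2,suppress=True)
def st():
    s=bot.read_state();R=Ro.from_rotvec(s["ee_rot"]).as_matrix()
    print("t",round(s["time_s"],2),"p",s["tool_pos"],"yaw x",round(np.degrees(np.arctan2(R[1,0],R[0,0])),2),"zax",R[:,2].round(3),"F",s["force"],"M",s["moment"],"w",round(s["grip_width"],1),"ff",s["finger_force"],"q",s["qpos"])
    return s["tool_pos"],R
def need(P,p=None,R=None):
    if p is None:p,R=st()
    print("tool cm",(R.T@(np.array(P,float)-p))/10)
E
python3 - <<'E'
from h import *
p,R=st()
for P in [(400,-330,330),(520,-60,330),(473,184,330)]:
    need(P,p,R);p=np.array(P,float)
E
```

```text
t 1.1 p [ 142.99 -608.43  303.94] yaw x 13.22 zax [-0. -0. -1.] F [ 0.6  -0.29  0.45] M [ 0.02 -0.03 -0.05] w 85.4 ff 0.0 q [-1.45  0.49  1.56 -0.    1.09 -0.11]
tool cm [ 31.39 -21.23  -2.61]
tool cm [ 17.86 -23.54  -0.  ]
tool cm [  1.01 -24.83  -0.  ]
```

Call:
jog_arm(
  rotation=[
    [0,0,0],
    [0,0,0],
    [0,0,0],
    [0,0,0],
    [0,0,0],
    [0,0,0],
    [0,0,0],
    [0,0,0],
    [0,0,0],
    [0,0,0],
    [0,0,0],
    [0,0,0],
  ],
  slide=[
    [4.5,-3,-0.4],
    [4.5,-3,-0.4],
    [4.5,-3,-0.4],
    [4.5,-3,-0.4],
    [4.5,-3,-0.4],
    [4.5,-3,-0.4],
    [4.5,-3,-0.4],
    [3.5,-4.7,0],
    [3.5,-4.7,0],
    [3.5,-4.7,0],
    [3.5,-4.7,0],
    [3.5,-4.7,0],
  ],
  fingers=[0,0,0,0,0,0,0,0,0,0,0,0],
)

```text
time_s: 2.6
tool_pos: [518.7, -61.3, 332.1]
ee_rot: [3.12, 0.362, 0.001]
force: [1.1, -0.8, -0.1]
grip_width: 85.5
finger_force: 0.0
```

Call:
jog_arm(
  rotation=[
    [0,0,0],
    [0,0,0],
    [0,0,0],
    [0,0,0],
    [0,0,0],
  ],
  slide=[
    [0.2,-6,0],
    [0.2,-6,0],
    [0.2,-6,0],
    [0.2,-6,0],
    [0,0,0],
  ],
  fingers=[0,0,0,0,0],
)

```text
time_s: 3.22
tool_pos: [470.0, 175.5, 332.0]
ee_rot: [-3.119, -0.37, -0.0]
force: [0.5, -0.7, 0.3]
grip_width: 85.7
finger_force: 0.0
```

```bash
python3 - <<'E'
from h import *
p,R=st();need((473,184,207),p,R)
d=cam("wrist");cv2.imwrite("pics/w1.png",d["image"])
for q,z in(("tab",148),("carrier",0),("hook",0),("saddle",116)):
    for m in bot.mark_of("wrist",q)[:1]:print(q,pix(m["at"]),round(m["confidence"],2),atz(d,pix(m["at"]),z))
for m in bot.cut_out("wrist","tab")[:1]:
    print(m["confidence"],m["pixels"].sum(),cv2.minAreaRect(np.argwhere(m["pixels"])[:,::-1].astype(np.float32)))
print(proj(d,[(473,184,164),(473,184,12),(489,188,12)]))
E
```

```text
t 3.23 p [470.   175.5  331.98] yaw x 13.51 zax [ 0.  0. -1.] F [ 0.46 -0.66  0.3 ] M [-0.03 -0.    0.02] w 85.7 ff 0.0 q [0.23 0.28 1.82 0.   1.04 1.56]
tool cm [ 0.49 -0.75 12.5 ]
tab [317.18 226.42] 0.75 [473.25 182.8  148.  ]
carrier [319.87 193.58] 0.62 [475.  183.3   0. ]
hook [320.   189.31] 0.39 [479.72 184.27   0.  ]
0.78 3897 ((321.173583984375, 203.38148498535156), (85.18148803710938, 54.87467956542969), 88.15238952636719)
[[314.9  231.92]
 [318.67 196.84]
 [318.48 181.72]]
```

View pics/w1.png

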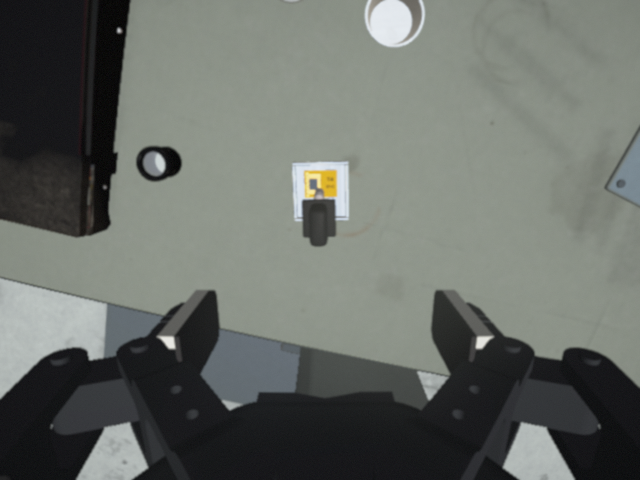

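Call:
jog_arm(
  rotation=[
    [0,0,-0.7],
    [0,0,0],
    [0,0,0],
    [0,0,0],
    [0,0,0],
    [0,0,0],
    [0,0,0],
    [0,0,0],
    [0,0,0],
  ],
  slide=[
    [0.5,-0.65,0],
    [0,0,5],
    [0,0,5],
    [0,0,2.5],
    [0,0,0],
    [0,0,0],
    [0,0,0],
    [0,0,0],
    [0,0,0],
  ],
  fingers=[0,0,0,0,0,1,1,1,1],
  newtons=60,
)

```text
time_s: 4.65
tool_pos: [474.5, 179.8, 207.3]
ee_rot: [-3.118, -0.381, -0.001]
force: [0.0, 0.4, 1.5]
grip_width: 12.2
finger_force: 2.4
```

Call:
jog_arm(
  rotation=[
    [0,0,0],
    [0,0,0],
    [0,0,0],
    [0,0,0],
  ],
  slide=[
    [0,0,0],
    [0,0,0],
    [0,0,0],
    [0,0,0],
  ],
  fingers=[1,1,1,1],
)

```text
time_s: 5.15
tool_pos: [474.7, 179.9, 207.2]
ee_rot: [-3.118, -0.381, -0.002]
force: [-0.4, 1.5, 6.4]
grip_width: 10.9
finger_force: 59.5
```

```bash
python3 - <<'E'
from h import *
p,R=st()
d=cam("wrist");cv2.imwrite("pics/w2.png",d["image"])
E
```

```text
t 5.15 p [474.71 179.93 207.24] yaw x 13.92 zax [ 0.  0. -1.] F [-0.44  1.47  6.35] M [0.29 0.01 0.  ] w 10.9 ff 59.508259892463684 q [0.23 0.46 1.95 0.   0.74 1.56]
```

Call:
jog_arm(
  rotation=[
    [0,0,0],
    [0,0,0],
    [0,0,0],
    [0,0,0],
    [0,0,0],
    [0,0,0],
  ],
  slide=[
    [0,0,-1],
    [0,0,-3],
    [0,0,-3],
    [0,0,-3],
    [0,0,0],
    [0,0,0],
  ],
  fingers=[1,1,1,1,1,1],
)

```text
time_s: 5.95
tool_pos: [474.0, 179.6, 305.9]
ee_rot: [3.118, 0.381, -0.002]
force: [-0.0, -0.4, -3.2]
grip_width: 11.3
finger_force: 58.7
```

```bash
python3 - <<'E'
from h import *
p,R=st()
a=cam("side");w=cam("wrist");cv2.imwrite("pics/s3.png",a["image"])
c=p+R@[0,0,54];print(c)
r=lambda i,x,y,ww:cv2.resize(i[y:y+ww*3//4,x:x+ww],(400,300),interpolation=cv2.INTER_CUBIC)
u=proj(a,[c])[0];print(u,proj(a,[p+R@[0,0,207]]))
x,y=int(u[0])-70,int(u[1])-25
cv2.imwrite("pics/m3.png",np.hstack([r(a["image"],x,y,140),cv2.resize(w["image"],(400,300))]));print(x,y)
E
```

```text
t 5.95 p [474.   179.63 305.94] yaw x 13.92 zax [-0. -0. -1.] F [-0.04 -0.39 -3.2 ] M [-0.01 -0.02  0.03] w 11.3 ff 58.68010103702545 q [ 0.23  0.32  1.84 -0.    0.98  1.56]
[473.93 179.6  251.95]
[367.31 240.04] [[363.27 310.05]]
297 215
```

View pics/m3.png

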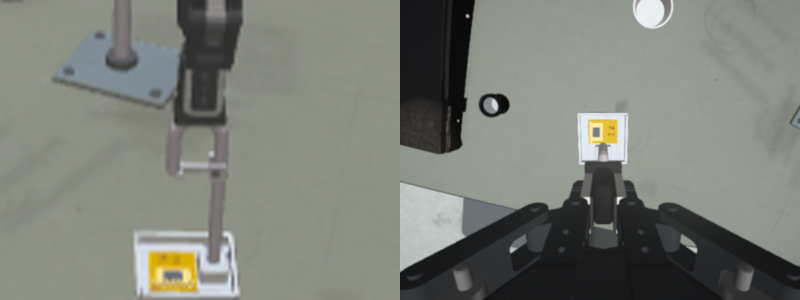

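Call:
jog_arm(
  rotation=[
    [0,0,7.7],
    [0,0,7.7],
    [0,0,7.8],
    [0,0,0],
    [0,0,0],
    [0,0,0],
    [0,0,0],
    [0,0,0],
    [0,0,0],
    [0,0,0],
    [0,0,0],
    [0,0,0],
  ],
  slide=[
    [0,0,0],
    [0,0,0],
    [0,0,0],
    [0.8,3,0],
    [0.8,4,0],
    [0.8,4.5,0],
    [0.8,4.5,0],
    [0.8,4.5,0],
    [0.8,4.5,0],
    [0.8,4,0],
    [0.8,3,0],
    [0.8,2,0],
  ],
  fingers=[1,1,1,1,1,1,1,1,1,1,1,1],
)

```text
time_s: 7.55
tool_pos: [490.6, -168.6, 305.9]
ee_rot: [-3.131, 0.256, 0.002]
force: [-0.4, 0.4, -2.6]
grip_width: 11.0
finger_force: 59.0
```

Call:
jog_arm(
  rotation=[
    [0,0,0],
    [0,0,0],
  ],
  slide=[
    [0,0,0],
    [0,0,0],
  ],
  fingers=[1,1],
)

```text
time_s: 7.8
tool_pos: [490.6, -166.7, 306.5]
ee_rot: [-3.131, 0.253, 0.002]
force: [0.9, 0.1, -3.0]
grip_width: 11.1
finger_force: 59.0
```

```bash
python3 - <<'E'
from h import *
p,R=st()
a=cam("side");w=cam("wrist");t=cam("top")
for n,d in(("side",a),("top",t),("wrist",w)):
    for m in bot.mark_of(n,"post_top")[:1]:print(n,pix(m["at"]),m["confidence"],atz(d,pix(m["at"]),218))
r=lambda i,x,y,ww:cv2.resize(i[y:y+ww*3//4,x:x+ww],(400,300),interpolation=cv2.INTER_CUBIC)
cv2.imwrite("pics/w4.png",w["image"]);cv2.imwrite("pics/s4.png",a["image"])
def f(l,H=151):
    c,s=np.cos(-.163),np.sin(-.163);return [549+c*l[0]-s*l[1],-176.5+s*l[0]+c*l[1],l[2]]
print("bar ends proj wrist",proj(w,[f((0,22,151)),f((0,-22,151)),f((60,0,218))]))
W=cv2.resize(w["image"],(400,300));cv2.imwrite("pics/m4.png",np.vstack([np.hstack([r(a["image"],310,150,120),r(t["image"],400,195,80)]),np.hstack([W,r(w["image"],220,0,240)])]))
E
```

```text
t 7.8 p [ 490.61 -166.68  306.47] yaw x -9.25 zax [-0.  0. -1.] F [ 0.94  0.13 -3.03] M [-0.05  0.01  0.02] w 11.1 ff 59.00290489196777 q [-0.46  0.34  1.81  0.    0.99  1.28]
side [339.52 164.78] 0.77 [ 607.31 -169.33  218.  ]
top [461.82 208.08] 0.63 [ 608.98 -188.42  218.  ]
bar ends proj wrist [[291.42 150.55]
 [363.14 150.74]
 [328.84   2.98]]
```

View pics/m4.png

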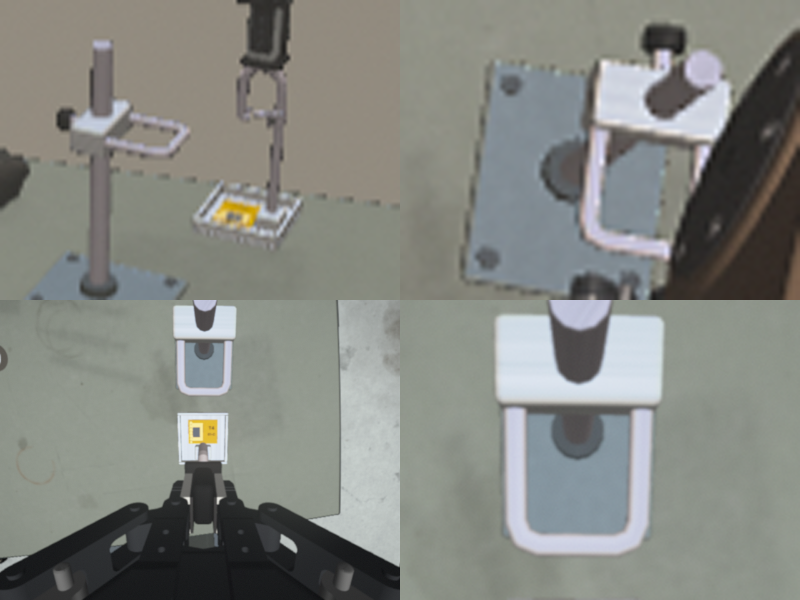

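```bash
python3 - <<'E'
from h import *
from scipy.optimize import least_squares
D={c:cam(c) for c in("side","top","wrist")}
T=np.array(D["wrist"]["world_to_cam"]);print(-T[:3,:3].T@T[:3,3],T[2,:3])
def w(p,l):
    c,s=np.cos(p[2]),np.sin(p[2]);return [p[0]+c*l[0]-s*l[1],p[1]+s*l[0]+c*l[1],p[3] if len(l)<3 else l[2]]
obs=[("wrist",(0,22),(289,145.8)),("wrist",(0,-22),(365.4,145.8)),("wrist",(45,22),(288.3,68)),("wrist",(45,-22),(365.2,68)),("top",(0,0),(448.6,244)),("side",(0,0),(361.8,192.2)),("side",(60,0,218),(340.5,164)),("top",(60,0,218),(461.5,208.3))]
for sel in(obs,obs[:4],obs[:4]+obs[5:6],obs[4:]):
    r=lambda p:np.ravel([proj(D[c],[w(p,l)])[0]-np.array(q) for c,l,q in sel])
    s=least_squares(r,[549,-176,-.163,155]);print(s.x,r(s.x).round(1))
E
```

```text
[ 556.68 -176.95  377.14] [-0.26  0.04 -0.97]
[ 551.63 -177.4    -0.16  152.71] [ 1.9  0.9 -2.2  0.7  0.7 -0.3 -0.4 -0.5 -0.3 -1.4  0.5 -1.2 -0.7 -2.3
 -0.5 -1.2]
[ 551.61 -177.39   -0.16  154.35] [ 1.6  1.1 -1.9  0.8  0.4 -0.8 -0.1 -1. ]
[ 551.78 -177.39   -0.16  152.52] [ 1.9  0.7 -2.3  0.5  0.7 -0.5 -0.5 -0.7  0.4 -1.1]
[ 549.95 -178.16   -0.14  149.37] [-0.3 -0.3  1.2  0.  -0.  -2.2 -0.6 -0.4]
```

Call:
jog_arm(
  rotation=[
    [0,0,0],
    [0,0,0],
    [0,0,0],
    [0,0,0],
    [0,0,0],
    [0,0,0],
  ],
  slide=[
    [1.5,0,0],
    [2,0.1,0],
    [1.7,0,0],
    [1,0,0],
    [0,0,0],
    [0,0,0],
  ],
  fingers=[1,1,1,1,1,1],
)

```text
time_s: 9.0
tool_pos: [551.4, -178.2, 306.8]
ee_rot: [-3.131, 0.254, 0.001]
force: [0.0, 0.4, -2.5]
grip_width: 10.9
finger_force: 59.0
```

```bash
python3 - <<'E'
from h import *
p,R=st();need((551.6,-177.4,306),p,R)
a=cam("side");w=cam("wrist");t=cam("top")
r=lambda i,x,y,ww:cv2.resize(i[y:y+ww*3//4,x:x+ww],(400,300),interpolation=cv2.INTER_CUBIC)
cv2.imwrite("pics/m5.png",np.hstack([r(a["image"],305,140,100),r(w["image"],220,120,240)]))
E
```

```text
t 9.0 p [ 551.43 -178.23  306.78] yaw x -9.28 zax [-0.  0. -1.] F [ 0.04  0.37 -2.48] M [0.01 0.04 0.02] w 10.9 ff 59.022817611694336 q [-0.43  0.42  1.67 -0.    1.05  1.31]
tool cm [ 0.   -0.08  0.08]
```

View pics/m5.png

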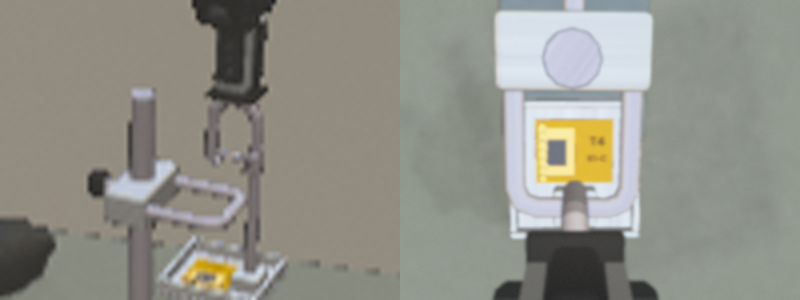

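Call:
jog_arm(
  rotation=[
    [0,0,0],
    [0,0,0],
    [0,0,0],
    [0,0,0],
    [0,0,0],
    [0,0,0],
  ],
  slide=[
    [0,0,1],
    [0,0,1],
    [0,0,0.4],
    [0,0,0.4],
    [0,0,0.4],
    [0,0,0],
  ],
  fingers=[1,1,1,1,1,1],
)

```text
time_s: 9.9
tool_pos: [551.8, -178.4, 275.2]
ee_rot: [3.131, -0.254, 0.0]
force: [-2.1, -0.1, 3.6]
grip_width: 11.1
finger_force: 60.0
```

Call:
jog_arm(
  rotation=[
    [0,0,0],
    [0,0,0],
    [0,0,0],
    [0,0,0],
  ],
  slide=[
    [0,0,0.3],
    [0,0,0.3],
    [0,0,0.3],
    [0,0,0],
  ],
  fingers=[1,1,1,1],
)

```text
time_s: 10.4
tool_pos: [551.1, -178.2, 265.8]
ee_rot: [-3.131, 0.254, 0.003]
force: [-6.4, -0.8, 2.5]
grip_width: 11.1
finger_force: 59.7
```

Call:
jog_arm(
  rotation=[
    [0,0,0],
    [0,0,0],
    [0,0,0],
    [0,0,0],
  ],
  slide=[
    [0,0,0.4],
    [0,0,0.4],
    [0,0,0.4],
    [0,0,0],
  ],
  fingers=[1,1,1,1],
)

```text
time_s: 10.9
tool_pos: [551.1, -178.1, 252.6]
ee_rot: [-3.13, 0.254, 0.005]
force: [-5.5, 1.1, -5.4]
grip_width: 10.9
finger_force: 58.7
```

Call:
jog_arm(
  rotation=[
    [0,0,0],
    [0,0,0],
    [0,0,0],
  ],
  slide=[
    [0,0,0.3],
    [0,0,0.3],
    [0,0,0],
  ],
  fingers=[1,1,1],
)

```text
time_s: 11.28
tool_pos: [552.3, -178.5, 247.7]
ee_rot: [3.131, -0.254, 0.002]
force: [0.4, -0.4, -1.8]
grip_width: 10.9
finger_force: 59.1
```

Call:
jog_arm(
  rotation=[
    [0,0,0],
    [0,0,0],
    [0,0,0],
  ],
  slide=[
    [0,0,0.1],
    [0,0,0.1],
    [0,0,0],
  ],
  fingers=[1,1,1],
)

```text
time_s: 11.65
tool_pos: [551.8, -178.4, 245.9]
ee_rot: [3.131, -0.254, 0.0]
force: [0.7, 0.3, -2.3]
grip_width: 10.8
finger_force: 59.1
```

Call:
jog_arm(
  rotation=[
    [0,0,0],
    [0,0,0],
  ],
  slide=[
    [0,0,0.1],
    [0,0,0],
  ],
  fingers=[1,1],
)

```text
time_s: 11.9
tool_pos: [551.8, -178.4, 244.8]
ee_rot: [3.131, -0.254, 0.0]
force: [0.3, -0.5, -2.5]
grip_width: 11.3
finger_force: 59.1
```

Call:
jog_arm(
  rotation=[
    [0,0,0],
    [0,0,0],
  ],
  slide=[
    [0,0,0.1],
    [0,0,0],
  ],
  fingers=[1,1],
)

```text
time_s: 12.15
tool_pos: [551.7, -178.4, 243.8]
ee_rot: [3.131, -0.254, -0.0]
force: [0.0, 0.7, -2.6]
grip_width: 11.4
finger_force: 59.1
```

Call:
jog_arm(
  rotation=[
    [0,0,0],
    [0,0,0],
  ],
  slide=[
    [0,0,0.1],
    [0,0,0],
  ],
  fingers=[1,1],
)

```text
time_s: 12.4
tool_pos: [551.8, -178.4, 243.2]
ee_rot: [3.131, -0.254, 0.001]
force: [0.2, -1.3, 2.4]
grip_width: 10.9
finger_force: 60.0
```

Call:
jog_arm(
  rotation=[
    [0,0,0],
    [0,0,0],
    [0,0,0],
  ],
  slide=[
    [0,0,0.03],
    [0,0,0],
    [0,0,0],
  ],
  fingers=[1,1,1],
)

```text
time_s: 12.78
tool_pos: [551.8, -178.4, 243.1]
ee_rot: [3.131, -0.254, 0.001]
force: [-1.8, 1.2, 5.0]
grip_width: 11.4
finger_force: 60.2
```

```bash
python3 - <<'E'
from h import *
st()
a=cam("side")["image"];w=cam("wrist")["image"]
r=lambda i,x,y,ww:cv2.resize(i[y:y+ww*3//4,x:x+ww],(400,300),interpolation=cv2.INTER_CUBIC)
cv2.imwrite("pics/m6.png",np.hstack([r(a,325,155,72),r(w,220,120,240)]))
E
```

```text
t 12.78 p [ 551.85 -178.38  243.1 ] yaw x -9.28 zax [ 0. -0. -1.] F [-1.75  1.17  5.  ] M [0.17 0.31 0.02] w 11.4 ff 60.23543357849121 q [-0.43  0.5   1.74 -0.    0.91  1.31]
```

View pics/m6.png

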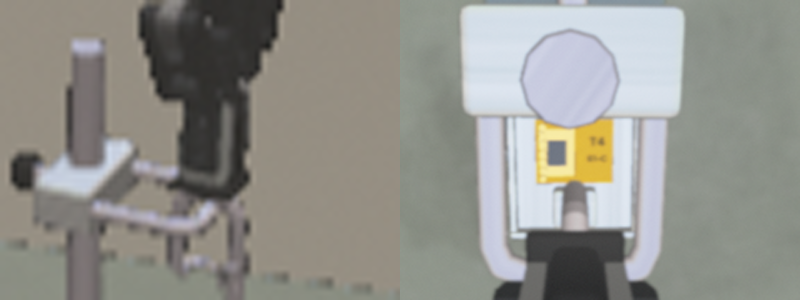

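Call:
jog_arm(
  rotation=[
    [0,0,0],
    [0,0,0],
    [0,0,0],
    [0,0,0],
    [0,0,0],
  ],
  slide=[
    [0,0,-0.4],
    [0,0,-0.6],
    [0,0,-0.6],
    [0,0,-0.4],
    [0,0,0],
  ],
  fingers=[1,1,1,1,1],
)

```text
time_s: 13.5
tool_pos: [551.8, -178.4, 262.9]
ee_rot: [3.131, -0.254, 0.001]
force: [1.0, 0.5, -2.1]
grip_width: 11.0
finger_force: 59.2
```

Call:
jog_arm(
  rotation=[
    [0,0,0],
    [0,0,0],
  ],
  slide=[
    [0,0,-0.1],
    [0,0,0],
  ],
  fingers=[1,1],
)

```text
time_s: 13.75
tool_pos: [551.7, -178.3, 263.5]
ee_rot: [3.131, -0.254, -0.0]
force: [0.2, 0.4, -2.1]
grip_width: 11.4
finger_force: 59.2
```

Call:
jog_arm(
  rotation=[
    [0,0,0],
    [0,0,0],
  ],
  slide=[
    [0,0,-0.1],
    [0,0,0],
  ],
  fingers=[1,1],
)

```text
time_s: 14.0
tool_pos: [551.8, -178.4, 264.6]
ee_rot: [3.131, -0.254, 0.0]
force: [-1.0, 0.5, -4.0]
grip_width: 11.3
finger_force: 59.2
```

Call:
jog_arm(
  rotation=[
    [0,0,0],
    [0,0,0],
    [0,0,0],
  ],
  slide=[
    [0,0,-0.05],
    [0,0,0],
    [0,0,0],
  ],
  fingers=[1,1,1],
)

```text
time_s: 14.38
tool_pos: [551.7, -178.3, 265.1]
ee_rot: [3.131, -0.254, -0.0]
force: [0.2, 0.1, -2.7]
grip_width: 11.4
finger_force: 59.2
```

Call:
jog_arm(
  rotation=[
    [0,0,0],
    [0,0,0],
  ],
  slide=[
    [0,0,-0.07],
    [0,0,0],
  ],
  fingers=[1,1],
)

```text
time_s: 14.62
tool_pos: [551.7, -178.3, 265.5]
ee_rot: [-3.131, 0.254, 0.001]
force: [-0.1, 0.4, -7.7]
grip_width: 11.3
finger_force: 58.5
```

Call:
jog_arm(
  rotation=[
    [0,0,0],
    [0,0,0],
  ],
  slide=[
    [0,0,-0.07],
    [0,0,0],
  ],
  fingers=[1,1],
)

```text
time_s: 14.88
tool_pos: [551.6, -178.3, 265.9]
ee_rot: [-3.131, 0.254, 0.001]
force: [2.0, -0.7, -13.7]
grip_width: 11.6
finger_force: 58.2
```

Call:
jog_arm(
  rotation=[
    [0,0,0],
    [0,0,0],
    [0,0,0],
    [0,0,0],
    [0,0,0],
    [0,0,0],
  ],
  slide=[
    [0,0,0.5],
    [0,0,0.6],
    [0,0,0.6],
    [0,0,0.4],
    [0,0,0.1],
    [0,0,0],
  ],
  fingers=[1,1,1,1,1,1],
)

```text
time_s: 15.62
tool_pos: [551.8, -178.4, 244.5]
ee_rot: [3.131, -0.254, 0.0]
force: [-1.3, -0.4, -3.4]
grip_width: 11.4
finger_force: 59.8
```

Call:
jog_arm(
  rotation=[
    [0,0,0],
    [0,0,0],
  ],
  slide=[
    [0,0,0.08],
    [0,0,0],
  ],
  fingers=[1,1],
)

```text
time_s: 15.88
tool_pos: [551.8, -178.3, 243.7]
ee_rot: [3.131, -0.254, 0.0]
force: [0.7, -0.5, -3.2]
grip_width: 10.9
finger_force: 59.8
```

Call:
jog_arm(
  rotation=[
    [0,0,0],
    [0,0,0],
    [0,0,0],
    [0,0,0],
  ],
  slide=[
    [0,0,0.06],
    [0,0,0],
    [0,0,0],
    [0,0,0],
  ],
  fingers=[1,1,1,1],
  newtons=20,
)

```text
time_s: 16.38
tool_pos: [551.8, -178.4, 243.3]
ee_rot: [3.131, -0.254, 0.001]
force: [-1.0, 0.1, 0.8]
grip_width: 10.9
finger_force: 60.2
```

Call:
jog_arm(
  rotation=[
    [0,0,0],
    [0,0,0],
    [0,0,0],
    [0,0,0],
    [0,0,0],
    [0,0,0],
  ],
  slide=[
    [0,0,0],
    [0,0,0],
    [0,0,0],
    [0,0,0],
    [0,0,0],
    [0,0,0],
  ],
  fingers=[0.84,0.8,0.75,0.7,0.6,0.5],
)

```text
time_s: 17.12
tool_pos: [551.7, -178.3, 243.1]
ee_rot: [3.131, -0.254, 0.0]
force: [-0.4, -0.8, -0.3]
grip_width: 43.0
finger_force: 0.0
```

Call:
jog_arm(
  rotation=[
    [0,0,0],
    [0,0,0],
    [0,0,0],
    [0,0,0],
    [0,0,0],
    [0,0,0],
    [0,0,0],
    [0,0,0],
    [0,0,0],
    [0,0,0],
  ],
  slide=[
    [0,0,0],
    [0,0,0],
    [0,0,-0.5],
    [0,0,-1.5],
    [0,0,-3],
    [0,0,-4],
    [0,0,-4],
    [0,0,0],
    [0,0,0],
    [0,0,0],
  ],
  fingers=[0.4,0.4,0.4,0.4,0.4,0.4,0.4,0.4,0.4,0.4],
)

```text
time_s: 18.38
tool_pos: [551.5, -178.3, 372.3]
ee_rot: [-3.131, 0.254, 0.002]
force: [-0.0, 0.0, 0.3]
grip_width: 51.3
finger_force: 0.0
```

```bash
python3 - <<'E'
from h import *
st()
a=cam("side")["image"];w=cam("wrist")["image"]
r=lambda i,x,y,ww:cv2.resize(i[y:y+ww*3//4,x:x+ww],(400,300),interpolation=cv2.INTER_CUBIC)
cv2.imwrite("pics/m7.png",np.hstack([r(a,305,140,100),r(w,160,60,320)]))
E
```

```text
t 18.38 p [ 551.55 -178.25  372.3 ] yaw x -9.27 zax [-0.  0. -1.] F [-0.01  0.05  0.25] M [-0.01  0.02  0.02] w 51.3 ff 0.0 q [-0.43  0.36  1.58 -0.    1.2   1.31]
```

View pics/m7.png

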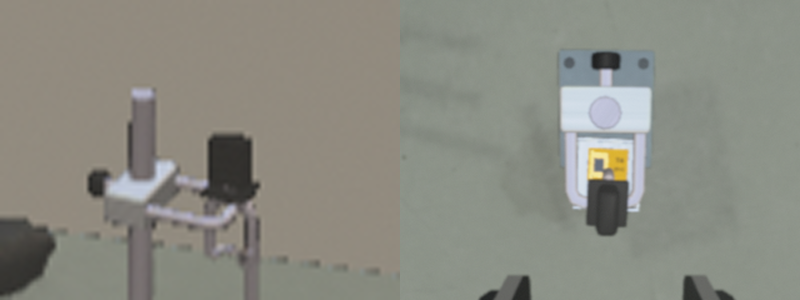

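The carrier hangs upright in the hook (side crop: bar at about (230,212), gate shut at about (230,250) below it). I'll wait a moment so any swing dies out, then hand in.

Call:
jog_arm(
  rotation=[
    [0,0,0],
    [0,0,0],
    [0,0,0],
    [0,0,0],
    [0,0,0],
    [0,0,0],
    [0,0,0],
    [0,0,0],
    [0,0,0],
    [0,0,0],
    [0,0,0],
    [0,0,0],
  ],
  slide=[
    [0,0,0],
    [0,0,0],
    [0,0,0],
    [0,0,0],
    [0,0,0],
    [0,0,0],
    [0,0,0],
    [0,0,0],
    [0,0,0],
    [0,0,0],
    [0,0,0],
    [0,0,0],
  ],
  fingers=[0.4,0.4,0.4,0.4,0.4,0.4,0.4,0.4,0.4,0.4,0.4,0.4],
)

```text
time_s: 19.98
tool_pos: [551.8, -178.3, 373.1]
ee_rot: [3.131, -0.254, 0.0]
force: [0.8, -0.5, 0.1]
grip_width: 51.3
finger_force: 0.0
```

Call:
jog_arm(
  rotation=[
    [0,0,0],
    [0,0,0],
    [0,0,0],
    [0,0,0],
    [0,0,0],
    [0,0,0],
    [0,0,0],
    [0,0,0],
    [0,0,0],
    [0,0,0],
    [0,0,0],
    [0,0,0],
  ],
  slide=[
    [0,0,0],
    [0,0,0],
    [0,0,0],
    [0,0,0],
    [0,0,0],
    [0,0,0],
    [0,0,0],
    [0,0,0],
    [0,0,0],
    [0,0,0],
    [0,0,0],
    [0,0,0],
  ],
  fingers=[0.4,0.4,0.4,0.4,0.4,0.4,0.4,0.4,0.4,0.4,0.4,0.4],
)

```text
time_s: 21.48
tool_pos: [551.8, -178.3, 373.1]
ee_rot: [3.131, -0.254, -0.0]
force: [-0.5, 0.2, 0.7]
grip_width: 51.4
finger_force: 0.0
```

```bash
python3 -c "
from station import bot
print(bot.close_job())"
```

```text
the job is handed in; nothing more can be done
None
```

The carrier hangs free and upright on the bar with the gate shut, the upward tug of about 11 N held, and the job was handed in at about 21.5 s; no verdict was returned.

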